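# Draw the rolling pin out from under the tote's tray

### The job

The wooden rolling pin lies in the green tote with one end under the loaded grey lift-out tray, which must stay where it is, like everything else on the table. Tip the free end of the pin up, draw the pin out slantwise through the open half of the tote, and carry it over the printing block with the taped-on pink sheet, without touching the block. Finish while still holding it in the gripper, level, with its middle over the middle of the block, some 10 to 20 cm above the sheet: ready to roll the print.

Things in the scene. Friction and masses are not known exactly. Their poses are not given: they have to be found in the camera images.
- tote: Green plastic storage tote, open on top; it does not move. Outside 288 mm (its x) by 488 mm (its y) by 160 mm high, with a rim lip that adds 12 mm all round at the top; walls 4 mm, inner floor 5 mm above the table. Origin at the centre of its underside on the table, z up. Its -y half is covered by the tray, its +y half is open.
- tray: Grey lift-out tray, loose, 270 mm (its x) by 220 mm (its y) by 38 mm deep, 0.6 kg, that hangs by two side flanges (3 mm thick, top 41 mm above its underside) on the tote's long rims and covers the tote's -y half. Origin at the centre of its underside, 122 mm above the table; axes as the tote's. It holds lino cutters and a jar. Its edge towards the open half is a straight wall at y = +110 mm in its own frame.
- tray_edge (a point): Middle of the lower edge of the tray's wall that faces the open half of the tote (underside of the tray, 122 mm above the table, 117 mm above the tote's inner floor); axes as the tray's. From here to the tote's end wall the opening is about 245 mm long and 280 mm wide.
- pin_center (a point): Centre of the plain wooden rolling pin: a straight round rod 32 mm in diameter, 400 mm long, about 0.16 to 0.3 kg, with rounded ends and a thin blue ring near each end. Its x axis runs along the rod towards the free end. It lies on the tote's floor (centre 21 mm above the table), roughly along the tote's length.
- pin_front (a point): Middle of the free end of the rolling pin (+200 mm along its x), in the open half of the tote.
- pin_back (a point): Middle of the hidden end of the rolling pin (-200 mm along its x), under the tray.
- block_top (a point): Centre of the top of the printing block, 24 mm above the table: a plywood-backed black lino block 200 mm (its x) by 150 mm (its y) by 24 mm, 0.7 kg, with a pink sheet taped on top. z up. It stands clear of the tote's open end, nearer to it than the pin is long.
- tray_jar: White jar with a black cap, 58 mm across, 62 mm high, standing loose in the tray, whose floor is 3 mm above the tray's underside. Origin at the centre of its underside. To be left alone.
- ink_jar: Black ink jar with a red cap, 68 mm across, 85 mm high, standing on the table. Origin at the centre of its underside. To be left alone.
- brayer: Black ink roller (roller 100 mm long, 32 mm across, with a 115 mm handle to its -y) lying in a shallow clear tray beyond the block. Origin under the middle of the roller. To be left alone.
There are look-alikes about, which are no part of the job. There is more than one size of the part that bears block_top; the job needs the larger.

How it is judged:
On the way, in this order (a step that is already met when the one before it is completed fails the run):
1. the pin leans out of the open half: its free end above the tote's rim, its hidden end still under the tray (z of pin_front in the frame of tote above 0.16 m and y of pin_back in the frame of tray_edge below 0 m and z of pin_back in the frame of tray_edge below 0 m), for 0.1 s.
2. the hidden end has come out too, above the tote's rim (height (world z) of pin_back above 0.165 m), for 0.1 s.
At the end, for the whole second after the job is handed in: Pin still gripped, at rest, level within 11 degrees, its middle within 40 mm of the block's middle seen from above, its axis 45 to 260 mm above the sheet, touching no tote, tray or block; tray, ink jar and block within 20 mm of their start, tray jar 25 mm, ink roller 30 mm, all upright (horizontal distance between pin_center and block_top below 0.04 m and z of pin_center in the frame of block_top between 0.045 and 0.26 m and angle between pin_center's own x axis and vertical between 1.37 and 1.77 rad and contact force between the fingers and pin above 1 N and contact force between pin and tote below 0.1 N and contact force between pin and tray below 0.1 N and contact force between pin and block below 0.1 N and linear speed of pin below 0.03 m/s and distance of each of tray, block_top, ink_jar from where it was at the start of the episode below 0.02 m and angle between tray's own z axis and vertical below 0.06 rad and angle between each of tray_jar, ink_jar's own z axis and vertical below 0.15 rad and distance of tray_jar from where it was at the start of the episode below 0.025 m and distance of brayer from where it was at the start of the episode below 0.03 m); the arm keeps its last pose, push and grip.
It fails at once if the tray is shifted or lifted (distance of tray from where it was at the start of the episode above 0.02 m or angle between tray's own z axis and vertical above 0.1 rad).
It fails at once if the jar in the tray is knocked about (distance of tray_jar from where it was at the start of the episode above 0.025 m or angle between tray_jar's own z axis and vertical above 0.25 rad).
It fails at once if the ink jar or the ink roller is moved or tipped (distance of ink_jar from where it was at the start of the episode above 0.02 m or angle between ink_jar's own z axis and vertical above 0.25 rad or distance of brayer from where it was at the start of the episode above 0.03 m).
It fails at once if the printing block is moved (distance of block_top from where it was at the start of the episode above 0.02 m).
It fails at once if the pin touches the printing block (contact force between pin and block above 0.3 N).
It also fails if it takes over 48 s, if anything falls off the work surface, if the arm or the gripper's body presses on something with over 40 N, if the wrist force passes 120 N, or if a joint passes its speed limit or range.

### The arm

A 6-joint arm with a two-finger parallel gripper is mounted at the origin on the work surface. World frame = base frame: x ahead of the robot, y to its left, z up, the work surface at z = 0. Lengths are in m, angles in rad, forces in N, time in s.
With the tool pointing down it reaches from about 0.4 to 0.825 m from the base axis. Payload 7 kg.
Tool frame: the origin (TCP) lies on the mounting face of the last link; the fingertips stand arm.tcp_to_tips ahead of it and the grasp point (between the pads) lies 159 mm ahead of it (arm.tcp_to_tips is the distance from the TCP to the fingertips, in m); z points along the fingers, y is the direction in which the jaws open and shut (so a half turn about z gives the same grasp; the last joint's range is limited). The gripper opens to 88 mm and grips with 3 to 60 N. Pads are 19 mm wide; open, the fingers measure 130 mm over their backs; the gripper's body (78 mm by 193 mm) begins 47 mm behind the grasp point.
Start: joints at [-0.942, 0.359, 0.012, 0, -1.224, -0.288], TCP at [0.226, -0.636, 0.405] pointing down, gripper open.
Joint ranges: [-3.07, 3.07], [-1.43, 2.12], [-1.02, 1.25], [-3.03, 1.67], [-3.05, -0], [-3.03, 3.03]. Speed limits (rad/s): [2.39, 2.39, 3.01, 3.14, 3.14, 3.14].

### API

Orientations are given as [roll, pitch, yaw] about the fixed x, y, z axes, in that order (R = Rz(yaw) Ry(pitch) Rx(roll)).
In Python, from station import arm, cams, job_done, finder gives the robot as it stands.
- The arm moves only by the tool play_rows, never from a script. Its argument "targets" is a list that holds one entry, the list of rows, each a list of 4 numbers: the shift along the tool's x, y, z in m, then the turn about the tool's z in degrees. A call has 1 to 5 rows; each row is the pose to reach, as a shift and turn from the pose commanded when the call began, along the tool's axes at that moment; what a row does not reach only later rows make up. A row lasts 1/8 s, in which the tool goes at most 62.5 mm and 10.7 degrees, less where a joint would pass 70% of its speed; a pose out of reach is approached as far as the arm can. A call with a gripper value outside its range is refused whole. "grip" is the closure in counts, from 0 (fully open) to 255 (shut), set as the call begins (left out, the last holds). The fingers move at their own pace and stop on an object; "newtons" is the grip in N (left out, the last holds). Time passes only in rows, so rows that repeat a pose let the fingers close. It gives the time, the measured TCP pose, the force and the opening at its end, in the units of the state.
- arm.get_state(): the state, without advancing time (a new reading comes with each control period).
- cams.grab_frame(name): name is "side" or "top" or "wrist"; returns (picture, depth): 480x640x3 uint8, red, green, blue; 480x640 float32, m along the optical axis (not along the pixel's ray), 0 where there is no reading.
- cams.camera_params(name): a dict with "intrinsics" (3x3 intrinsics, pixels), "position" and "attitude" of the camera in the world. Camera axes: x right, y down, z forward; pixel columns grow to the right and rows downward; lengths in m; the calibration is good to about 2 mm. A picture is of the moment at which its call begins: read the wrist's pose just before it. camera_params takes no time and is no camera call; for the wrist camera it gives the pose at the moment of the call.
- job_done(): hands the job in, once; it reports no verdict.
Trained networks look in the newest picture that a camera, given by its name, has taken for a name from the list of things; names that differ only in an ending like _2 or _b are one class to them, and where a whole thing is asked for, a point or a joint stands for the part that bears it (a point fixed in the world has none). Each returns a list of dicts, best first, with "score" (0 to 1); they miss things now and then, are a little off and sometimes report something else, mostly with a low value. They report only what shows in the picture. A call takes as long as a camera call. They do not tell look-alikes from the thing itself.
- finder.find_in(camera, query): "xyz" ([x, y, z] in m, in world coordinates, good to about 4 mm: the middle of the surface that is visible of it).
- finder.masks_of(camera, query): "mask" (480x640 bool, what is visible of it).
The state is a dict: "t": time; "q": joint angles; "qd": joint speeds; "joint_efforts": joint torques, N m; "eef_pos": TCP position; "ee_rot": TCP orientation; "force": force on the tool from outside, world axes, zero at the start; "moment": the same for the moment, N m; "width": finger opening in m.
Only numpy, scipy, OpenCV 4.12 (cv2) and the standard library are available. Lean on these libraries where they do the work, as an engineer would, in place of code of your own. Each camera call takes 0.05 s, during which the arm holds its last target. There are 200 camera calls.

## Working session

There is one attempt and no reset: what is moved stays moved. The work goes in short steps, Python scripts to look and compute and a tool call to move; the robot and the scene stay as the last step left them, time stands still between calls to the robot, and variables do not carry over. Pictures are saved under pics/ and viewed, about 8 in all and at most 12, crops included, and the job is handed in when it is done.

Besides the shell and the picture viewer there is one more tool, called after ">>>" by a JSON object that holds its "api" and its "payload". play_rows: Moves the arm, as the interface text tells. Its arguments: {"type":"object","properties":{"targets":{"type":"array","items":{"type":"array","items":{"type":"array","items":{"type":"number"}}}},"grip":{"type":"number"},"newtons":{"type":"number"}},"required":["targets"]}

```bash
mkdir -p pics; cat > h.py <<'E'
import numpy as np, cv2
from scipy.spatial.transform import Rotation as R
from station import arm, cams, job_done, finder
def K(n):
    p=cams.camera_params(n); A=np.array(p['attitude'],float)
    Rm=A if A.shape==(3,3) else R.from_euler('xyz',A).as_matrix()
    return np.array(p['intrinsics']),np.array(p['position']),Rm
def cloud(n,d):
    k,p,Rm=K(n); v,u=np.mgrid[:480,:640]
    c=np.stack([(u-k[0,2])/k[0,0]*d,(v-k[1,2])/k[1,1]*d,d],-1)
    return c@Rm.T+p
def save(n,im): cv2.imwrite('pics/'+n,im[...,::-1])
E
python3 - <<'E'
from h import *
s=arm.get_state(); print(s); print(cams.camera_params('top'),cams.camera_params('side')['position'], arm.tcp_to_tips)
ims=[]
for n in('top','side'):
    im,d=cams.grab_frame(n); save(n+'0.png',im); np.savez(n+'0.npz',im=im,c=cloud(n,d),d=d)
    for q in('pin_center','block_top','tote','tray','ink_jar','brayer','tray_jar'):
        k,p,Rm=K(n)
        for r in finder.find_in(n,q)[:4]:
            c=Rm.T@(np.array(r['xyz'])-p); uv=k@c/c[2]
            print(n,q,round(r['score'],2),np.round(r['xyz'],3),uv[:2].round())
E
```

```text
{'t': 0.0, 'q': array([-9.41935317e-01,  3.59430036e-01,  1.10688346e-02, -3.79344007e-04,
       -1.22411554e+00, -2.88109062e-01]), 'qd': array([-3.30803550e-04, -2.58962502e-05,  1.72701051e-04,  1.24872561e-03,
       -3.03371838e-04,  1.87000071e-04]), 'joint_efforts': array([-3.66342128e-04, -5.82713699e+01,  2.93048483e+01,  6.99690118e+00,
        6.88182103e-03, -1.54354439e-04]), 'eef_pos': array([ 0.2255301 , -0.63600664,  0.40369361]), 'ee_rot': array([ 3.13988017e+00, -1.35617368e-04, -2.80096978e+00]), 'force': array([0.30596999, 0.41159479, 0.83114905]), 'moment': array([-0.00938112, -0.04204807,  0.01154165]), 'width': 0.08789535251067031}
{'intrinsics': array([[484.09444534,   0.        , 327.1530724 ],
       [  0.        , 484.09444534, 236.77435253],
       [  0.        ,   0.        ,   1.        ]]), 'position': array([0.23756704, 0.11554558, 1.39765623]), 'attitude': array([-2.91379987e+00, -1.75076430e-04, -1.67276902e+00])} [0.50091713 1.198627   1.46685279] 0.1781
top pin_center 0.62 [ 0.476 -0.088  0.037] [389. 256.]
top block_top 0.96 [0.496 0.344 0.025] [
[... 222 characters left out ...]
0.88 [ 0.532 -0.296  0.126] [467. 222.]
top tray 0.68 [ 0.589 -0.287  0.188] [467. 196.]
top ink_jar 0.93 [0.287 0.218 0.086] [287. 334.]
top brayer 0.72 [0.699 0.341 0.036] [235. 197.]
top tray_jar 0.6 [ 0.59  -0.286  0.191] [466. 195.]
side pin_center 0.56 [ 0.482 -0.155  0.036] [326. 195.]
side block_top 0.97 [0.617 0.58  0.018] [272. 417.]
side block_top 0.55 [0.505 0.361 0.026] [318. 338.]
side tote 0.81 [ 0.524 -0.089  0.033] [312. 211.]
side tray 0.75 [ 0.529 -0.291  0.129] [311. 144.]
side ink_jar 0.74 [0.292 0.243 0.062] [395. 294.]
side ink_jar 0.33 [0.504 0.36  0.028] [318. 338.]
side brayer 0.79 [0.702 0.353 0.031] [244. 334.]
side tray_jar 0.64 [ 0.597 -0.267  0.169] [290. 140.]
```

View pics/top0.png

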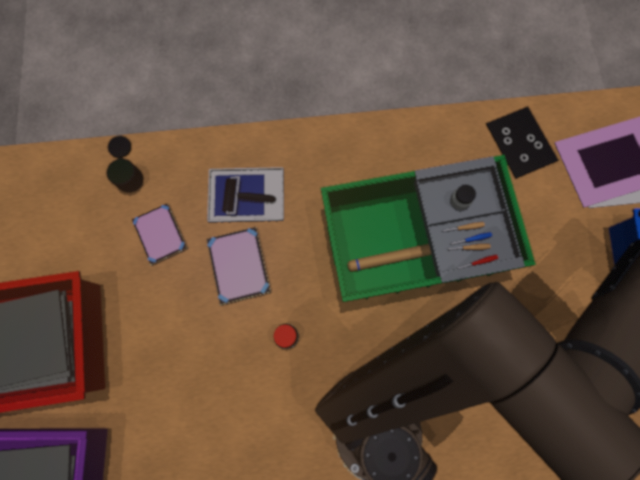

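```bash
cat > m.py <<'E'
from h import *
D=np.load('top0.npz'); c=D['c'];im=D['im']
cams.grab_frame('top')
for q in('pin_center','block_top'):
    for r in finder.masks_of('top',q)[:3]:
        m=r['mask'].astype(np.uint8); m=cv2.erode(m,np.ones((3,3)))>0
        P=c[m&(D['d']>0)]; z=np.median(P[:,2])
        if q=='pin_center': P=P[(P[:,2]>.022)&(P[:,2]<.06)]
        else: P=P[abs(P[:,2]-z)<.006]
        if len(P)<20: continue
        rect=cv2.minAreaRect((P[:,:2]*1000).astype(np.float32))
        (vx,),(vy,),(x0,),(y0,)=cv2.fitLine(P[:,:2].astype(np.float32),cv2.DIST_L2,0,.01,.01)
        print(q,round(r['score'],2),len(P),'z',z.round(3),np.percentile(P[:,2],95).round(3),'rect',rect,'dir',vx,vy,x0,y0,'y',P[:,1].min(),P[:,1].max())
# tote rim: points at z 0.15..0.17, tray
P=c[(c[...,2]>.150)&(c[...,2]<.166)&(c[...,1]<.25)&(c[...,1]>-.6)&(c[...,0]>.3)&(c[...,0]<.8)]
print('rim',len(P),cv2.minAreaRect((P[:,:2]*1000).astype(np.float32)), np.percentile(P,[1,99],axis=0))
for r in finder.masks_of('top','tray')[:1]:
    P=c[r['mask']]; print('tray',cv2.minAreaRect((P[:,:2]*1000).astype(np.float32)),np.percentile(P,[1,50,99],axis=0))
E
python3 m.py
```

```text
pin_center 0.72 756 z 0.033 0.039 rect ((475.3183288574219, -87.23017883300781), (29.147228240966797, 235.37184143066406), 5.787832260131836) dir 0.10866678 -0.9940782 0.47452936 -0.08597644 y -0.2044082860711145 0.029628320887177234
block_top 0.71 647 z 0.034 0.039 rect ((475.38226318359375, -86.91213989257812), (26.775928497314453, 234.78555297851562), 6.312367916107178) dir 0.1053776 -0.9944323 0.47443295 -0.085140765 y -0.20438587775761813 0.029628320887177234
block_top 0.68 1782 z 0.018 0.023 rect ((616.6885375976562, 571.4130859375), (153.71983337402344, 111.53289794921875), 20.419219970703125) dir 0.93830043 0.3458212 0.614719 0.5704098 y 0.49430203336010603 0.6441789375034472
block_top 0.64 3182 z 0.023 0.028 rect ((498.098876953125, 344.85528564453125), (196.09078979492188, 145.62777709960938), 8.668294906616211) dir 0.9910183 0.13372646 0.4964734 0.34508032 y 0.26192486550988703 0.43032769168671736
rim 4942 ((529.5221557617188, -178.45486450195312), (313.7342529296875, 514.1355590820312), 5.017859935760498) [[ 0.35858737 -0.4379318   0.15050734]
 [ 0.69754788  0.08279278  0.1652792 ]]
tray ((513.7828369140625, -128.73956298828125), (390.0360107421875, 625.9019775390625), 16.581029891967773) [[ 0.382776   -0.40718429  0.11790961]
 [ 0.53170689 -0.29353729  0.12607005]
 [ 0.69171786 -0.17308637  0.16618642]]
```

The picture shows the pin at about (390,257) in the green tote. There are two candidates for the block: the pink sheet at (239,265), which measures about 196×146 mm and is 24 mm high, and the one at (160,234), about 154×112 mm and 18 mm high. The job needs the one at (239,265), since it matches 200×150×24. I'll confirm that in a crop while starting the approach.

```bash
python3 -c "
from h import *
im=np.load('top0.npz')['im']; save('crop1.png',cv2.resize(im[150:350,90:440],None,fx=2.2,fy=2.2,interpolation=cv2.INTER_CUBIC))"
```

```text
(no output)
```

View pics/crop1.png

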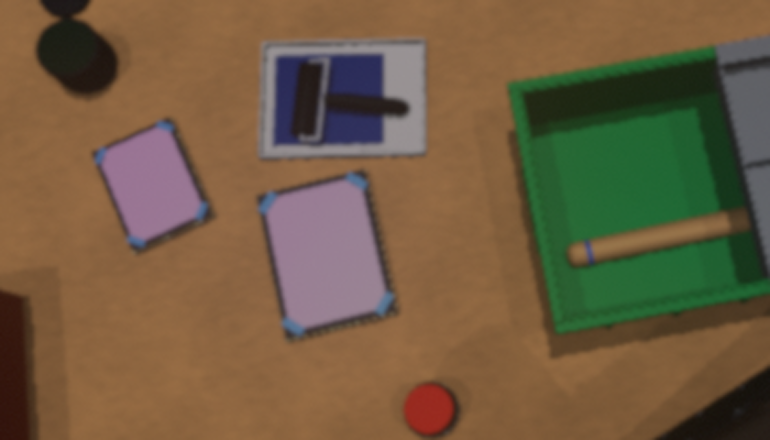

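>>> {"api": "play_rows", "payload": {"targets": [[[-0.04,0.04,-0.03,-8],[-0.085,0.085,-0.06,-18],[-0.13,0.13,-0.06,-28],[-0.175,0.172,-0.06,-38],[-0.217,0.215,-0.06,-46]]], "grip": 0}}

```text
t: 1.62
eef_pos: [0.356, -0.365, 0.465]
ee_rot: [-3.141, -0.0, -1.993]
force: [1.5, -0.7, 1.2]
width: 0.0877
```

The crop confirms it: the larger taped block is at crop (325,255), and the smaller look-alike is at (152,185). I'll go on to a point above the pin.

>>> {"api": "play_rows", "payload": {"targets": [[[-0.06,-0.002,0,-7],[-0.12,-0.004,0,-14],[-0.18,-0.006,0,-21],[-0.24,-0.008,0,-28],[-0.3,-0.009,0,-30.4]]]}}

```text
t: 2.25
eef_pos: [0.4884, -0.0955, 0.4652]
ee_rot: [-3.14, -0.0, -1.465]
force: [0.9, 0.4, -0.2]
width: 0.0877
```

>>> {"api": "play_rows", "payload": {"targets": [[[-0.012,0,0,0],[-0.012,0,0,0]]]}}

```text
t: 2.5
eef_pos: [0.4866, -0.0849, 0.4647]
ee_rot: [3.141, -0.0, -1.466]
force: [-0.4, 0.5, 0.4]
width: 0.0878
```

```bash
python3 - <<'E'
from h import *
s=arm.get_state(); print(s['eef_pos'],np.degrees(s['ee_rot']),s['q'])
im,d=cams.grab_frame('wrist'); save('wrist1.png',im); c=cloud('wrist',d); print(K('wrist')[1]-s['eef_pos'])
for r in finder.masks_of('wrist','pin_center')[:2]:
    m=cv2.erode(r['mask'].astype(np.uint8),np.ones((3,3)))>0
    P=c[m&(d>0)]; P=P[(P[:,2]>.02)&(P[:,2]<.06)]
    print(r['score'],len(P))
    if len(P)<50: continue
    print(cv2.fitLine(P[:,:2].astype(np.float32),cv2.DIST_L2,0,.01,.01).ravel(),P.min(0),P.max(0),cv2.minAreaRect((P[:,:2]*1000).astype(np.float32)))
    T=P[P[:,2]>np.percentile(P[:,2],80)]; print('ridge',cv2.fitLine(T[:,:2].astype(np.float32),cv2.DIST_L2,0,.01,.01).ravel(),np.median(T[:,2]))
E
```

```text
[ 0.486584   -0.0849178   0.46468827] [ 1.79989820e+02 -1.88554904e-03 -8.39808709e+01] [ 2.26021122e-01  1.97894255e-02 -2.77168216e-01  1.17423560e-05
 -1.27401902e+00 -1.20970939e-01]
[ 0.00820854 -0.07576675 -0.02001462]
0.67 3735
[ 0.10544316 -0.99442536  0.47778305 -0.09203461] [ 0.45263705 -0.19352514  0.02604899] [0.50230162 0.0279323  0.03945891] ((476.77197265625, -81.91322326660156), (29.052215576171875, 221.70379638671875), 6.0543742179870605)
ridge [ 0.10715266 -0.9942426   0.47788647 -0.09575059] 0.03693183814820589
```

View pics/wrist1.png

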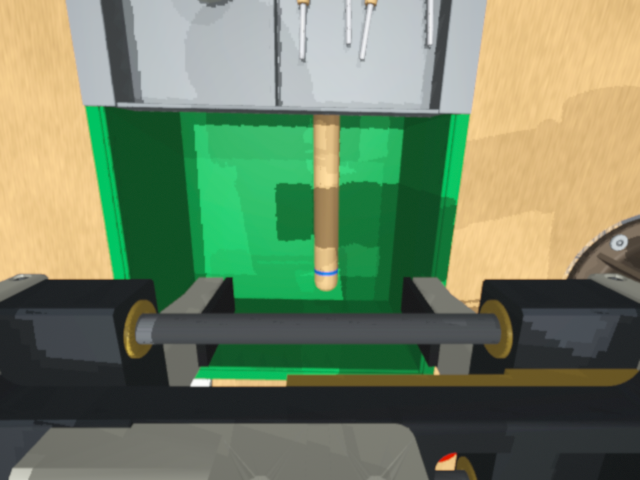

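The wrist view shows the pin at x≈326, with its free end at (326,285). The tray edge is at row ~110 and the tote walls are on both sides. The gripper body is 193 mm wide along the jaw axis, so I'll go down offset about 16 mm away from the near wall.

>>> {"api": "play_rows", "payload": {"targets": [[[-0.016,-0.006,0.04,0],[-0.016,-0.006,0.1,0],[-0.016,-0.006,0.155,0],[-0.016,-0.006,0.2,0],[-0.016,-0.006,0.23,0]]]}}

```text
t: 3.22
eef_pos: [0.4902, -0.0706, 0.2329]
ee_rot: [3.14, -0.0, -1.47]
force: [-0.1, 0.2, 0.2]
width: 0.0879
```

>>> {"api": "play_rows", "payload": {"targets": [[[0,0,0.015,0],[0,0,0.03,0],[0,0,0.04,0],[0,0,0.047,0],[0,0,0.047,0]]]}}

```text
t: 3.85
eef_pos: [0.491, -0.0693, 0.1875]
ee_rot: [3.141, -0.0, -1.468]
force: [0.0, 1.0, 0.5]
width: 0.0877
```

>>> {"api": "play_rows", "payload": {"targets": [[[0,0,0,0],[0,0,0,0],[0,0,0,0],[0,0,0,0],[0,0,0,0]]], "grip": 255, "newtons": 5}}

```text
t: 4.47
eef_pos: [0.4911, -0.069, 0.1877]
ee_rot: [-3.142, 0.0, -1.467]
force: [-0.5, 0.3, -0.2]
width: 0.0432
```

>>> {"api": "play_rows", "payload": {"targets": [[[0,0,0,0],[0,0,0,0],[0,0,0,0],[0,0,0,0],[0,0,0,0]]]}}

```text
t: 5.1
eef_pos: [0.4911, -0.069, 0.1876]
ee_rot: [-3.142, 0.0, -1.467]
force: [1.1, -0.2, 0.0]
width: 0.0314
```

>>> {"api": "play_rows", "payload": {"targets": [[[0,0,-0.012,0],[0,0,-0.025,0],[0,0,-0.037,0],[0,0,-0.05,0],[0,0,-0.06,0]]]}}

```text
t: 5.72
eef_pos: [0.4912, -0.069, 0.2488]
ee_rot: [-3.141, 0.0, -1.467]
force: [-0.4, -0.4, -2.3]
width: 0.0318
```

```bash
cat > ang.py <<'E'
from h import *
import sys
s=arm.get_state(); g=s['eef_pos']-[0,0,.159]; print('t',s['t'],'grasp',g.round(4),'w',s['width'],'F',s['force'].round(1))
a=s['ee_rot'][2]; ax=-np.array([np.cos(a),np.sin(a)])
for n in sys.argv[1].split(','):
    im,d=cams.grab_frame(n); save(sys.argv[2]+n+'.png',im); c=cloud(n,d)
    for r in finder.masks_of(n,'pin_center')[:2]:
        m=cv2.erode(r['mask'].astype(np.uint8),np.ones((3,3)))>0
        P=c[m&(d>0)]; P=P[np.linalg.norm(P-g,axis=1)<.42]
        if len(P)<40: continue
        u=(P[:,:2]-g[:2])@ax; lat=(P[:,:2]-g[:2])@[-ax[1],ax[0]]
        k=(abs(lat)<.03); u,z,lat=u[k],P[k,2],lat[k]
        if k.sum()<40: continue
        # axis-ish: surface line
        l=cv2.fitLine(np.c_[u,lat,z].astype(np.float32),cv2.DIST_HUBER,0,.005,.005).ravel()
        v=l[:3]*np.sign(l[0])
        print(n,round(r['score'],2),k.sum(),'tilt',np.degrees(np.arcsin(v[2])).round(1),'yawoff',np.degrees(v[1]/v[0]).round(1),'surf z at grip',(l[5]-l[3]*v[2]/v[0]).round(3),'u',np.percentile(u,[0.5,99.5]).round(3),'z',np.percentile(z,[.5,99.5]).round(3))
E
python3 ang.py top,side,wrist a
```

```text
t 5.725 grasp [ 0.4912 -0.069   0.0898] w 0.03177887931195656 F [-0.4 -0.4 -2.3]
top 0.55 248 tilt 11.7 yawoff 2.2 surf z at grip 0.093 u [-0.124  0.074] z [0.063 0.111]
top 0.33 553 tilt 0.2 yawoff -2.7 surf z at grip 0.022 u [0.337 0.414] z [0.016 0.031]
side 0.58 148 tilt 12.3 yawoff -0.8 surf z at grip 0.096 u [-0.043  0.082] z [0.086 0.118]
wrist 0.82 22004 tilt 11.8 yawoff 1.0 surf z at grip 0.095 u [-0.133  0.026] z [0.061 0.101]
```

It pivots as planned: a 60 mm lift gave about 12°. I'll keep lifting.

>>> {"api": "play_rows", "payload": {"targets": [[[0,0,-0.013,0],[0,0,-0.026,0],[0,0,-0.04,0],[0,0,-0.054,0],[0,0,-0.067,0]]]}}

```text
t: 6.65
eef_pos: [0.4911, -0.069, 0.3159]
ee_rot: [-3.141, 0.0, -1.467]
force: [-0.3, -0.9, -1.0]
width: 0.0318
```

```bash
python3 ang.py top,side,wrist b
```

```text
t 6.65 grasp [ 0.4911 -0.069   0.1569] w 0.03176938008917246 F [-0.3 -0.9 -1. ]
top 0.72 225 tilt 25.6 yawoff 1.6 surf z at grip 0.161 u [-0.116  0.086] z [0.097 0.201]
side 0.72 148 tilt 20.9 yawoff -1.1 surf z at grip 0.168 u [-0.013  0.095] z [0.158 0.209]
wrist 0.98 17036 tilt 24.8 yawoff -0.6 surf z at grip 0.161 u [-0.119  0.022] z [0.1   0.173]
```

View pics/bside.png

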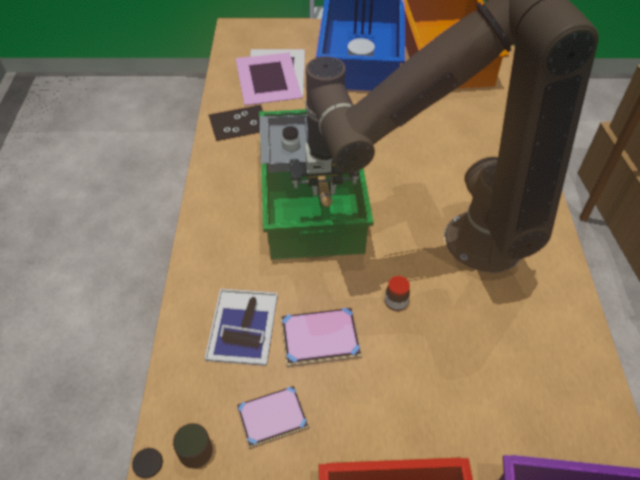

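The side view shows the pin leaning up out of the open half at (325,192), with nothing else disturbed. The tilt is about 25°, so the front end is about 0.19 m high and step 1 is met. Next I'll grip firmly and draw along the axis.

>>> {"api": "play_rows", "payload": {"targets": [[[0,0,0,0],[0,0,0,0],[0,0,0,0],[-0.012,0,-0.0056,0],[-0.03,0,-0.014,0]]], "newtons": 60}}

```text
t: 7.58
eef_pos: [0.4878, -0.0387, 0.3287]
ee_rot: [3.141, 0.0, -1.468]
force: [0.1, -0.2, -2.0]
width: 0.0313
```

```bash
python3 ang.py top,wrist c
```

```text
t 7.575 grasp [ 0.4878 -0.0387  0.1697] w 0.03127326871592381 F [ 0.1 -0.2 -2. ]
top 0.79 257 tilt 25.9 yawoff 2.5 surf z at grip 0.173 u [-0.145  0.064] z [0.099 0.202]
wrist 0.64 19229 tilt 27.0 yawoff -0.0 surf z at grip 0.178 u [-0.148  0.022] z [0.099 0.188]
```

>>> {"api": "play_rows", "payload": {"targets": [[[-0.015,0,-0.007,0],[-0.03,0,-0.014,0],[-0.045,0,-0.021,0],[-0.06,0,-0.028,0],[-0.06,0,-0.028,0]]]}}

```text
t: 8.4
eef_pos: [0.4819, 0.0218, 0.3575]
ee_rot: [-3.14, 0.0, -1.466]
force: [0.2, 1.2, -1.4]
width: 0.0308
```

```bash
python3 ang.py top,side,wrist d; python3 -c "
import cv2;import numpy as np
a=cv2.imread('pics/dtop.png')[140:320,280:540];b=cv2.imread('pics/dwrist.png')
a=cv2.resize(a,(540,374));cv2.imwrite('pics/d.png',np.hstack([a,np.pad(cv2.resize(b,(250,187)),((0,187),(0,0),(0,0)))]))"
```

```text
t 8.4 grasp [0.4819 0.0218 0.1985] w 0.030817549942931108 F [ 0.2  1.2 -1.4]
top 0.63 540 tilt 26.6 yawoff 0.1 surf z at grip 0.203 u [-0.208 -0.057] z [0.095 0.178]
side 0.56 175 tilt 22.4 yawoff 0.5 surf z at grip 0.206 u [-0.06   0.097] z [0.178 0.252]
wrist 0.92 19767 tilt 26.2 yawoff -0.7 surf z at grip 0.205 u [-0.15   0.021] z [0.125 0.215]
```

View pics/d.png

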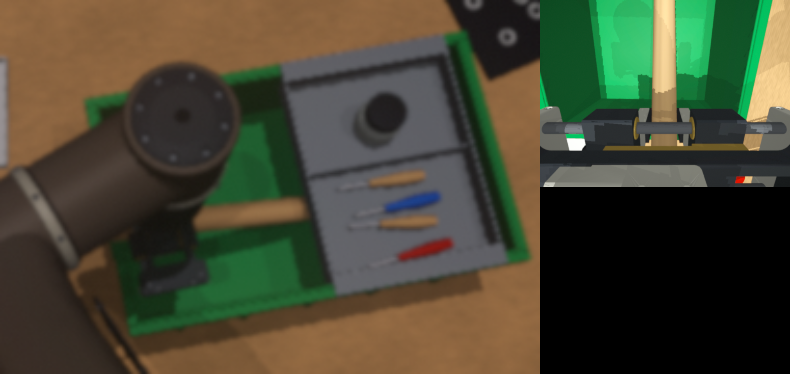

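The pin is moving with the gripper: the free end is 97 mm ahead of the grip and it clears the tray. I'll keep drawing it out.

>>> {"api": "play_rows", "payload": {"targets": [[[-0.025,0,-0.012,0],[-0.05,0,-0.0245,0],[-0.075,0,-0.037,0],[-0.1,0,-0.049,0],[-0.115,0,-0.057,0]]]}}

```text
t: 9.32
eef_pos: [0.4699, 0.1356, 0.414]
ee_rot: [-3.141, 0.0, -1.467]
force: [-0.3, -0.2, -1.3]
width: 0.0308
```

```bash
python3 ang.py top,side,wrist e
```

```text
t 9.325 grasp [0.4699 0.1356 0.255 ] w 0.030815468971121564 F [-0.3 -0.2 -1.3]
top 0.89 763 tilt 26.7 yawoff -0.4 surf z at grip 0.261 u [-0.259 -0.044] z [0.129 0.241]
side 0.6 254 tilt 21.8 yawoff -1.8 surf z at grip 0.264 u [-0.056  0.097] z [0.234 0.307]
wrist 0.62 19549 tilt 25.7 yawoff -0.2 surf z at grip 0.26 u [-0.15  0.02] z [0.182 0.272]
```

>>> {"api": "play_rows", "payload": {"targets": [[[0,0,-0.03,0],[0,0,-0.065,0],[-0.015,0,-0.1,0],[-0.035,0,-0.1,0],[-0.05,0,-0.1,0]]]}}

```text
t: 10.25
eef_pos: [0.4645, 0.185, 0.5127]
ee_rot: [3.14, -0.0, -1.468]
force: [0.7, 0.4, -2.1]
width: 0.0306
```

>>> {"api": "play_rows", "payload": {"targets": [[[0,0,0,0],[0,0,0,0],[0,0,0.02,0],[0,0,0.045,0],[0,0,0.07,0]]]}}

```text
t: 10.88
eef_pos: [0.4647, 0.1841, 0.4426]
ee_rot: [3.141, -0.0, -1.468]
force: [0.2, -0.1, -1.4]
width: 0.0306
```

```bash
python3 ang.py top,side,wrist f
```

```text
t 10.875 grasp [0.4647 0.1841 0.2836] w 0.030565532216886314 F [ 0.2 -0.1 -1.4]
top 0.82 917 tilt 26.6 yawoff 0.1 surf z at grip 0.289 u [-0.26   0.044] z [0.157 0.31 ]
side 0.78 245 tilt 20.9 yawoff -0.2 surf z at grip 0.291 u [-0.011  0.096] z [0.284 0.331]
wrist 0.63 19863 tilt 26.1 yawoff -2.3 surf z at grip 0.292 u [-0.148  0.022] z [0.213 0.303]
```

View pics/fside.png

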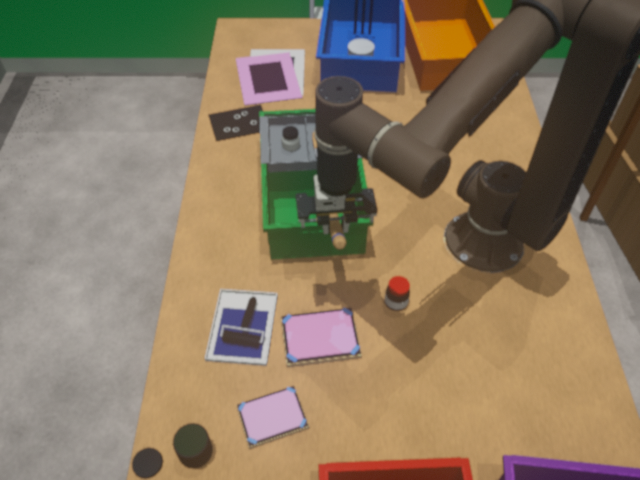

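The side view shows the pin slanting out above the tote's end wall, with its tip at (340,240), and the rest of the table unchanged. Step 2 is passed. Next I'll level it: rest the rear part on the tote's end rim, loosen the grip, and lower so it pivots flat.

>>> {"api": "play_rows", "payload": {"targets": [[[0,0,0.012,0],[0,0,0.024,0],[0,0,0.034,0],[0,0,0.034,0]]]}}

```text
t: 11.68
eef_pos: [0.4646, 0.1845, 0.4086]
ee_rot: [3.14, -0.001, -1.467]
force: [-0.1, -0.2, -1.6]
width: 0.0311
```

>>> {"api": "play_rows", "payload": {"targets": [[[0,0,0,0],[0,0,0,0],[0,0,0.006,0],[0,0,0.012,0],[0,0,0.018,0]]], "newtons": 8}}

```text
t: 12.3
eef_pos: [0.4648, 0.1847, 0.3913]
ee_rot: [-3.141, 0.0, -1.467]
force: [0.3, 0.1, -0.1]
width: 0.0316
```

```bash
python3 ang.py top,side,wrist g
```

```text
t 12.3 grasp [0.4648 0.1847 0.2323] w 0.031594426580212644 F [ 0.3  0.1 -0.1]
top 0.59 847 tilt 20.6 yawoff 0.2 surf z at grip 0.238 u [-0.271 -0.039] z [0.134 0.224]
side 0.57 280 tilt 17.0 yawoff 0.8 surf z at grip 0.239 u [-0.04   0.098] z [0.223 0.272]
wrist 0.91 20654 tilt 21.1 yawoff 0.5 surf z at grip 0.24 u [-0.142  0.023] z [0.18  0.248]
```

>>> {"api": "play_rows", "payload": {"targets": [[[0,0,0.01,0],[0,0,0.02,0],[0,0,0.03,0],[0,0,0.038,0],[0,0,0.038,0]]]}}

```text
t: 13.22
eef_pos: [0.4646, 0.1845, 0.3528]
ee_rot: [3.14, -0.001, -1.467]
force: [0.6, -0.7, 0.4]
width: 0.0318
```

```bash
python3 ang.py top,side,wrist i
```

```text
t 13.225 grasp [0.4646 0.1845 0.1938] w 0.03175651126845378 F [ 0.6 -0.7  0.4]
top 0.86 962 tilt 4.3 yawoff -0.1 surf z at grip 0.198 u [-0.287 -0.04 ] z [0.17  0.199]
side 0.78 318 tilt 2.4 yawoff -0.8 surf z at grip 0.201 u [-0.005  0.105] z [0.193 0.212]
```

>>> {"api": "play_rows", "payload": {"targets": [[[0,0,0.006,0],[0,0,0.01,0],[0,0,0.01,0]]]}}

```text
t: 13.9
eef_pos: [0.4648, 0.1848, 0.3434]
ee_rot: [3.142, -0.0, -1.467]
force: [0.1, 1.0, 0.2]
width: 0.0316
```

>>> {"api": "play_rows", "payload": {"targets": [[[0,0,0,0],[0,0,0,0],[0,0,0,0],[0,0,-0.01,0],[0,0,-0.03,0]]], "newtons": 60}}

```text
t: 14.52
eef_pos: [0.4644, 0.1843, 0.3735]
ee_rot: [3.14, -0.001, -1.468]
force: [0.0, -0.3, -0.8]
width: 0.0309
```

```bash
python3 ang.py top,side j
```

```text
t 14.525 grasp [0.4644 0.1843 0.2145] w 0.030857083717304157 F [ 0.  -0.3 -0.8]
top 0.97 1018 tilt 1.6 yawoff 0.2 surf z at grip 0.219 u [-0.287 -0.037] z [0.204 0.223]
side 0.91 301 tilt 0.6 yawoff -0.1 surf z at grip 0.223 u [-0.025  0.106] z [0.213 0.232]
```

The pin is level, within 1–2°, and held firmly. Next I'll carry it over the block.

>>> {"api": "play_rows", "payload": {"targets": [[[-0.02,-0.004,0,0],[-0.05,-0.01,0,0],[-0.08,-0.016,0,0],[-0.11,-0.022,0,0],[-0.14,-0.028,0,0]]]}}

```text
t: 15.35
eef_pos: [0.4782, 0.3291, 0.3732]
ee_rot: [3.141, -0.0, -1.467]
force: [0.7, 0.9, -1.9]
width: 0.0309
```

>>> {"api": "play_rows", "payload": {"targets": [[[-0.03,-0.006,0.01,0],[-0.06,-0.012,0.02,0],[-0.09,-0.018,0.03,0],[-0.111,-0.022,0.03,0],[-0.111,-0.022,0.03,0]]]}}

```text
t: 15.98
eef_pos: [0.4885, 0.4416, 0.3431]
ee_rot: [3.141, -0.001, -1.466]
force: [0.3, -0.2, -2.1]
width: 0.0309
```

```bash
python3 ang.py top,side k; python3 - <<'E'
from h import *
for n in('top','side'):
    cams.grab_frame(n)
    for q in('block_top','tray','ink_jar','brayer','tray_jar'):
        print(n,q,[(round(r['score'],2),np.round(r['xyz'],3).tolist()) for r in finder.find_in(n,q)[:2]])
E
```

```text
t 15.975 grasp [0.4885 0.4416 0.1841] w 0.030917587272242728 F [ 0.3 -0.2 -2.1]
top 0.83 1040 tilt 1.5 yawoff 0.3 surf z at grip 0.188 u [-0.29   0.094] z [0.174 0.195]
side 0.85 437 tilt 0.5 yawoff 0.4 surf z at grip 0.19 u [-0.016  0.102] z [0.181 0.199]
top block_top [(0.59, [0.478, 0.344, 0.027]), (0.48, [0.69, 0.548, 0.014])]
top tray []
top ink_jar [(0.58, [0.288, 0.215, 0.086])]
top brayer [(0.78, [0.702, 0.344, 0.036])]
top tray_jar [(0.78, [0.588, -0.287, 0.188])]
side block_top [(0.68, [0.617, 0.583, 0.016]), (0.55, [0.524, 0.39, 0.028])]
side tray [(0.57, [0.528, -0.29, 0.128])]
side ink_jar [(0.54, [0.302, 0.253, 0.03])]
side brayer [(0.74, [0.702, 0.351, 0.03])]
side tray_jar [(0.79, [0.596, -0.271, 0.171]), (0.21, [0.528, -0.292, 0.126])]
```

View pics/ktop.png

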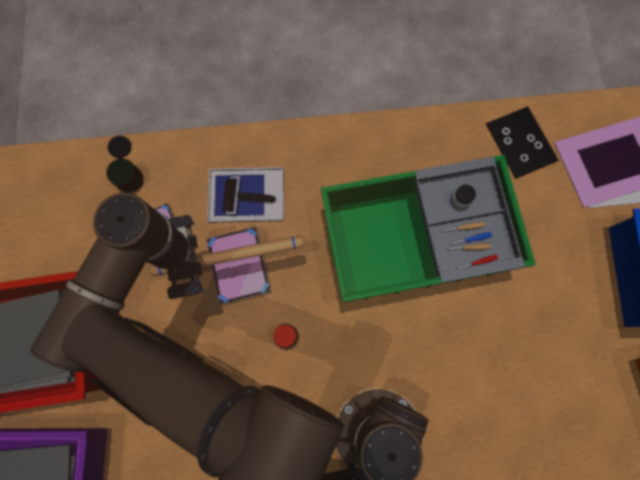

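The top view shows the level pin crossing the block at (240,262), with the tote, tray, jars and roller where they were. The middle is at about (0.498, 0.345), against the block's (0.498, 0.345). I'll hand it in.

```bash
python3 -c "
from h import *
s=arm.get_state(); print(s['t'],abs(s['qd']).max(),s['width']); print(job_done())"
```

```text
16.775 0.0016005364094149627 0.030793280735009906
the job is handed in; nothing more can be done
None
```

The rolling pin is out of the tote and held level over the larger printing block. I handed the job in at 16.8 s, with no verdict reported.

**How it went:** I gripped the pin lightly, about 100 mm from its middle towards the free end. Lifting let it pivot to about 25°, with the hidden end still under the tray. I then gripped at 60 N and drew it out along its own axis, clear of the tray and the end wall. To level it, I loosened the grip and rested the pin's rear part on the tote's end rim while lowering. After that I gripped firmly again and carried it over the block.

**Last checks:**
- **Tilt:** 0.5° to 1.5°.
- **Position:** the pin's middle is within a few mm of the block's middle.
- **Height:** the pin's axis is about 15 cm above the sheet.
- **Grip and motion:** the fingers read 31 mm on the 32 mm pin, and the arm was at rest.
- **Tray, tray jar and ink roller:** found within about 5 mm of where they started. The tray was missed by the last top-camera search, but the side camera found it unmoved.

**Disagreements:** the last finder readings for the block were 18 to 35 mm off its start, because the pin partly hid it, and the side reading of the ink jar was also off. The top reading of the ink jar was within 3 mm of its start. I took the top picture, which shows the block unmoved, as decisive.

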